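# Shut the cake warmer

### The job

Push the yellow door of the warming cabinet fully shut, until it clicks onto its catch and stays closed by itself. Leave the blue door of the other cabinet standing open as it is.

Things in the scene. Friction and masses are not known exactly. Their poses are not given: they have to be found in the camera images.
- warm_cabinet: Fixed steel warming cabinet with the yellow door (yellow band on its roof), 240 deep (x) x 260 wide (y) x 220 mm high. Origin: centre of its underside, on the table; its x points front to back. The door hangs on the front, at x = -120 mm; vertical hinge line at x = -120, y = +130 mm. A black strip stands 22 mm off the door's outer face, 231 to 245 mm from the hinge line; the rest is flat.
- warm_door (a joint): Yellow door's angle, rad: 0 shut, grows as it swings out to the robot (start 0.45 to 0.9). Panel 260 wide from the hinge line, 18 mm thick, 32 to 217 mm above the table; inner face on the hinge line. Light friction, stays where left. Over the last 0.1 rad a roller catch resists (up to 10 N at mid door); past about 0.04 it draws the door to 0 and holds it; let go before that, it springs ajar.
- spare_door_edge (a point): Bystander: the blue door of the other cabinet, which is the same in form and size, with a blue band on its roof. It stands open 0.45 to 0.9 rad and turns easily if touched. This point is its top outer corner at the free edge: 260 mm from its hinge line (at its left, seen from the robot), on the outer face, 217 mm above the table.

How it is judged:
By the outcome, as a careful person would: the job done as asked, in the order asked, and still so for the second after the job is handed in, with the robot touching nothing.
It also fails if it takes over 32 s, if anything falls off the work surface, if the arm or the gripper's body presses on something with over 40 N, if the wrist force passes 120 N, or if a joint passes its speed limit or range.

### The arm

A 7-joint arm with a two-finger parallel gripper is mounted at the origin on the work surface. World frame = base frame: x ahead of the robot, y to its left, z up, the work surface at z = 0. Lengths are in m, angles in rad, forces in N, time in s.
With the tool pointing down it reaches from about 0.4 to 0.9 m from the base axis. Payload 5.5 kg.
Tool frame: the origin (TCP) lies midway between the tips of the shut fingers; the grasp point (between the pads) lies 19 mm behind it (manip.grip_depth is the distance from the TCP to the grasp point, in m); z points along the fingers, y is the line along which they close (so a half turn about z gives the same grasp; the last joint's range is limited). The gripper opens to 92 mm and grips with 3 to 60 N. Pads are 19 mm wide; open, the fingers measure 130 mm over their backs; the gripper's body (75 mm by 190 mm) begins 47 mm behind the grasp point.
Start: joints at [1.539, 0.501, -0.427, 1.55, 0.221, 1.138, -0.21], TCP at [0.189, -0.622, 0.206] pointing down, gripper open.
Joint ranges: [-2.88, 2.88], [-0.31, 2.03], [-1.54, 1.56], [0.2, 2.42], [-1.41, 4.55], [0.19, 2.02], [-2.57, 2.57]. Speed limits (rad/s): [2.57, 2.57, 3.14, 3.14, 3.14, 3.14, 3.14].

### API

Orientations are given as a unit quaternion [x, y, z, w].
In Python, from bench import manip, effector, viewer gives the robot as it stands. Calls block until the motion is done:
- manip.move_pose(position, orientation): joint-space move of the TCP to a pose.
- manip.servo_line(position, ori=None, vel=0.15): straight line of the TCP; ori=None keeps the orientation; vel is the mean speed in m/s.
- manip.movej(angles): joint-space move.
- effector.open_jaws() and effector.close(f_grip=None): open the fingers fully, or close them until they stop; f_grip is the grip in N (None keeps the last).
- manip.sleep(seconds).
- manip.solve_ik(position, orientation): joint angles nearest the present ones, or None.
- viewer.get_image(name): name is "side" or "top" or "wrist"; returns the picture (420x560x3 uint8, red, green, blue); there is no depth.
- viewer.get_calibration(name): a dict with "vfov" (degrees; the focal length in pixels is half the picture's height over the tangent of half this angle, whatever the lens; pixels are square), "cx", "cy" (the principal point, pixels), "eye" and "attitude" of the camera in the world. Camera axes: x right, y down, z forward; pixel columns grow to the right and rows downward; lengths in m; the calibration is good to about 2 mm. A picture is of the moment at which its call begins: read the wrist's pose just before it. get_calibration takes no time and is no camera call; for the wrist camera it gives the pose at the moment of the call.
A pose or a line that the arm cannot do raises manip.PlanningError and nothing moves.
- manip.hand_in(): hands the job in; it is judged then, once.
Readings, each from a call of its own:
- manip.current_clock(): time.
- manip.current_q(): joint angles.
- manip.current_joint_velocities(): joint speeds.
- manip.current_tau(): joint torques, N m.
- manip.current_tool_pos(): TCP position.
- manip.current_tcp_rot(): TCP orientation.
- manip.current_force(): force on the tool from outside, world axes, zero at the start.
- manip.current_wrist_torque(): the same for the moment, N m.
- manip.current_finger_gap(): finger opening in m.
- manip.current_gripper_force(): force on a finger pad.
Only numpy, scipy, OpenCV 4.12 (cv2) and the standard library are available. Lean on these libraries where they do the work, as an engineer would, in place of code of your own. Each camera call takes 0.05 s, during which the arm holds its last target. There are 200 camera calls.

## Working session

There is one attempt and no reset: what is moved stays moved. The work goes in short steps, each a Python script; the robot and the scene stay as the last script left them, time stands still between calls to the robot, and variables do not carry over. Pictures are saved under pics/ and viewed, at most 10 in all, crops included, and the job is handed in when it is done.

```bash
mkdir -p pics; python3 - <<'E'
from bench import manip, effector, viewer
import cv2
for n in("side","top"):
    cv2.imwrite(f"pics/{n}0.png",viewer.get_image(n)[:,:,::-1]); print(n,viewer.get_calibration(n))
print(manip.current_clock(),manip.current_tcp_rot())
E
```

```text
side {'vfov': 57.84389313322555, 'cx': 280.8574251695427, 'cy': 210.51649393742343, 'eye': array([ 0.62737629, -0.28477652,  1.04727513]), 'attitude': array([ 0.98696818,  0.01056519, -0.00131594, -0.16056295])}
top {'vfov': 50.59145279673868, 'cx': 281.92663558550225, 'cy': 201.58026711789142, 'eye': array([0.46610117, 0.02190022, 1.15525244]), 'attitude': array([ 0.71190793, -0.69784671,  0.06150267, -0.04913745])}
0.1 [ 9.89152803e-01  1.46887415e-01 -1.05077707e-04 -8.99094204e-04]
```

View pics/side0.png

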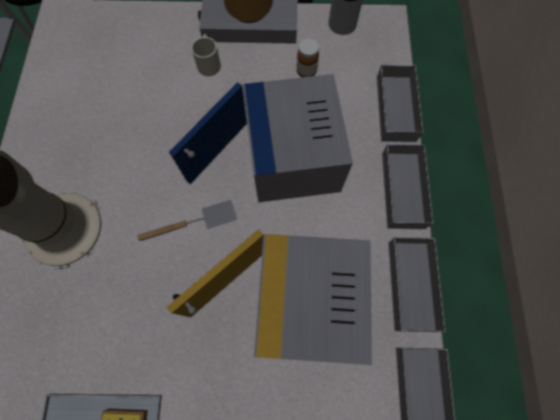

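View pics/top0.png

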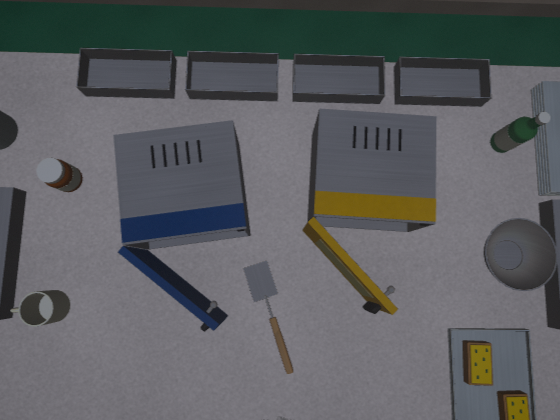

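The top view shows the yellow-band roof with corners near (318,110), (437,116), (434,222) and (315,215). The yellow door's top edge runs from the hinge near (306,222) to the free end near (395,312). The blue door is at left, from (120,248) to (222,325), and a spatula lies between the two doors.

```bash
cat > h.py <<'E'
import numpy as np
from bench import manip, effector, viewer
from scipy.spatial.transform import Rotation as R
def cast(n,px,z):
    c=viewer.get_calibration(n); f=210/np.tan(np.radians(c['vfov'])/2)
    p=np.atleast_2d(px).astype(float)
    d=np.c_[(p[:,0]-c['cx'])/f,(p[:,1]-c['cy'])/f,np.ones(len(p))]
    d=R.from_quat(c['attitude']).apply(d); e=c['eye']
    return (e+d*((z-e[2])/d[:,2])[:,None])[:,:2]
E
python3 - <<'E'
from h import *
np.set_printoptions(precision=4,suppress=True)
for n,roof,door,blue in (("top",[(318,110),(437,116),(434,222),(315,215)],[(311,220),(397,310)],[(126,246),(226,318)]),
               ("side",[(372,240),(371,362),(256,357),(263,235)],[(263,231),(169,309)],[(242,86),(171,151)])):
    r=cast(n,roof,.22);print(n,r.tolist(),[np.linalg.norm(r[i]-r[i-1]) for i in range(4)])
    for d in(door,blue):
        d=cast(n,d,.217);print(d,np.linalg.norm(d[1]-d[0]))
import cv2
for n in("top","side"):
    im=cv2.imread(f"pics/{n}0.png");m=cv2.inRange(cv2.cvtColor(im,cv2.COLOR_BGR2HSV),(18,120,60),(35,255,255))
    for c in cv2.findContours(m,0,2)[0]:
        if cv2.contourArea(c)>300: print(n,cv2.approxPolyDP(c,4,True)[:,0].tolist())
E
```

```text
top [[0.8202065268274894, -0.06894684719265501], [0.8130626810163284, -0.33280419630941965], [0.5769025478230168, -0.317815256980694], [0.5866274857487932, -0.06391585263808161]] [np.float64(0.2336332153985203), np.float64(0.2639540399688928), np.float64(0.23663532452295222), np.float64(0.2540855799591814)]
[[ 0.5761 -0.0557]
 [ 0.3925 -0.2354]] 0.25687978993729726
[[0.5134 0.3311]
 [0.3706 0.1169]] 0.2574441193989155
side [[0.8275081811642921, -0.07349275133507938], [0.8115827695439792, -0.32786397732331024], [0.5783086779727771, -0.3233580781509129], [0.5832773318676694, -0.0671924865942217]] [np.float64(0.24431209770282467), np.float64(0.25486925931942445), np.float64(0.23331760526312928), np.float64(0.25621377367174614)]
[[ 0.5828 -0.0571]
 [ 0.3898 -0.2325]] 0.2607645710874413
[[0.5144 0.33  ]
 [0.352  0.1393]] 0.25042194200635803
top [[507, 396], [508, 419], [529, 419], [526, 396]]
top [[471, 344], [471, 382], [491, 383], [490, 345]]
top [[312, 217], [303, 230], [315, 243], [320, 238], [374, 297], [362, 295], [392, 314], [392, 303]]
top [[315, 191], [314, 213], [435, 220], [433, 198]]
side [[266, 235], [257, 356], [279, 357], [287, 237]]
side [[261, 233], [255, 232], [168, 308], [177, 309]]
```

```bash
python3 - <<'E'
import cv2
a=cv2.imread("pics/top0.png")[200:340,270:450];cv2.imwrite("pics/crop.png",cv2.resize(a,None,fx=4,fy=4,interpolation=2))
E
```

```text
(no output)
```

View pics/crop.png

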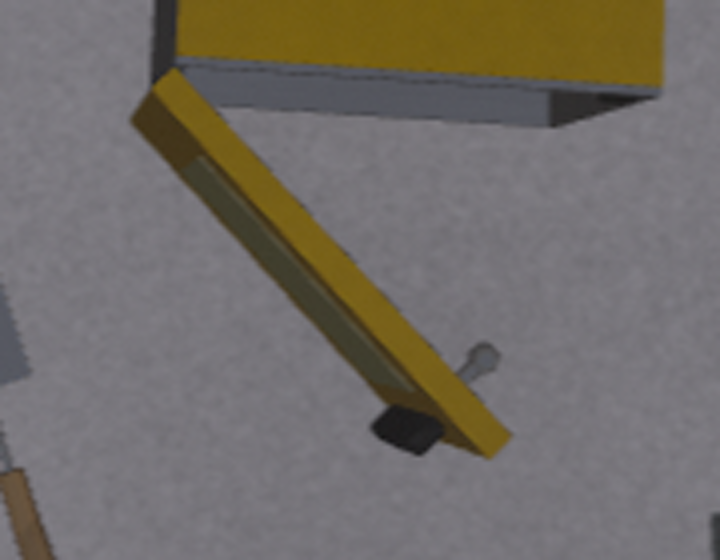

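The hinge is near (0.583, -0.064), cabinet yaw is about -0.03, and the door is open about 0.78 rad. I'll push with closed fingers at r=0.18, following the arc. First I check IK along it.

```bash
cat >> h.py <<'E'
H=np.array([.583,-.065]); yaw=-.032; Z=.172; r=.18; off=.018+.011
xc=np.array([np.cos(yaw),np.sin(yaw)]); yc=np.array([-xc[1],xc[0]])
def pose(th,gap=0,z=Z,s=1):
    u=-np.cos(th)*yc-np.sin(th)*xc; n=-np.cos(th)*xc+np.sin(th)*yc
    p=H+r*u+(off+gap)*n; y=np.r_[s*u,0]; zz=np.array([0,0,-1.])
    return np.r_[p,z], R.from_matrix(np.c_[np.cross(y,zz),y,zz]).as_quat()
E
python3 - <<'E'
from h import *
np.set_printoptions(precision=3,suppress=True)
for s in(1,-1):
    for a in((.79,.04,.33),(.79,.04),(.79,0),(.4,0),(0,0),(0,.04),(0,.04,.33)): print(s,a,pose(*a)[0],manip.solve_ik(*pose(*a,**{'s':s})))
E
```

```text
1 (0.79, 0.04, 0.33) [ 0.404 -0.137  0.33 ] [ 1.063 -0.036 -0.768  1.894 -0.026  1.273 -2.09 ]
1 (0.79, 0.04) [ 0.404 -0.137  0.172] [ 0.892  0.159 -0.676  2.11   0.126  0.911 -2.248]
1 (0.79, 0) [ 0.431 -0.166  0.172] [ 0.844  0.222 -0.598  2.035  0.155  0.928 -2.228]
1 (0.4, 0) [ 0.481 -0.216  0.172] [ 0.837  0.34  -0.56   1.888  0.216  0.973 -1.822]
1 (0, 0) [ 0.548 -0.244  0.172] [ 0.826  0.48  -0.597  1.71   0.305  1.046 -1.477]
1 (0, 0.04) [ 0.508 -0.243  0.172] [ 0.885  0.417 -0.615  1.802  0.279  1.011 -1.442]
1 (0, 0.04, 0.33) [ 0.508 -0.243  0.33 ] [ 0.961  0.281 -0.696  1.606  0.185  1.322 -1.364]
-1 (0.79, 0.04, 0.33) [ 0.404 -0.137  0.33 ] [ 1.596 -0.059 -1.26   1.886 -0.059  1.274  1.103]
-1 (0.79, 0.04) [ 0.404 -0.137  0.172] [ 1.309  0.285 -1.173  2.101  0.323  0.953  0.708]
-1 (0.79, 0) [ 0.431 -0.166  0.172] [ 1.221  0.339 -1.061  2.026  0.358  0.976  0.728]
-1 (0.4, 0) [ 0.481 -0.216  0.172] [ 1.185  0.485 -1.034  1.878  0.479  1.053  1.093]
-1 (0, 0) [ 0.548 -0.244  0.172] [ 1.113  0.644 -1.05   1.701  0.605  1.159  1.434]
-1 (0, 0.04) [ 0.508 -0.243  0.172] [ 1.197  0.585 -1.079  1.793  0.573  1.118  1.46 ]
-1 (0, 0.04, 0.33) [ 0.508 -0.243  0.33 ] [ 1.272  0.43  -1.172  1.597  0.402  1.384  1.595]
```

```bash
python3 - <<'E'
from h import *; import cv2
effector.close()
p=manip.current_tool_pos(); manip.servo_line([p[0],p[1],.36],vel=.3)
manip.move_pose(*pose(.79,.045,.33)); P=pose(.79,.045)
manip.servo_line(P[0],P[1],vel=.2)
print(manip.current_clock(),manip.current_tool_pos(),manip.current_force(),manip.current_finger_gap())
cv2.imwrite("pics/top1.png",np.hstack([viewer.get_image("top")[150:400,100:500],viewer.get_image("side")[150:400,150:550]])[:,:,::-1])
E
```

```text
5.075 [ 0.40163983 -0.13354853  0.17279988] [ 0.68246598 -0.48691164  0.54126939] 0.00034569939642108144
```

View pics/top1.png

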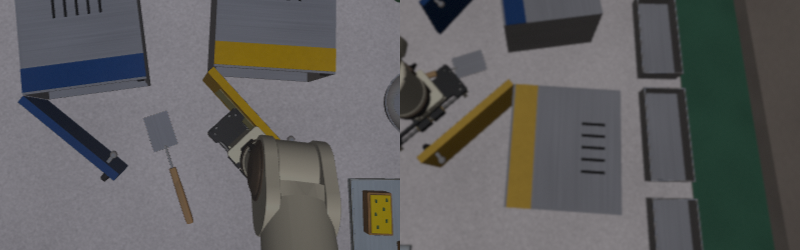

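The gripper stands parallel to the yellow door's outer face with a gap, and the blue door is clear. Next I push along the arc, watching the force.

```bash
python3 - <<'E'
from h import *; import cv2
P=pose(.79,.0); manip.servo_line(P[0],P[1],vel=.06)
ths=list(np.arange(.7,.13,-.1))+list(np.arange(.12,-.08,-.015))
for t in ths:
    P=pose(t); manip.servo_line(P[0],P[1],vel=.08 if t>.15 else .03)
    f=-manip.current_force()[:2]@xc  # reaction pushes back along -x
    print(round(t,3),round(f,1),round(manip.current_clock(),2))
    if t<.07 and f>22: break
cv2.imwrite("pics/top2.png",np.hstack([viewer.get_image("top")[50:400,100:500],viewer.get_image("side")[50:400,150:550]])[:,:,::-1])
E
```

```text
0.7 0.1 6.43
0.6 0.5 6.81
0.5 0.3 7.18
0.4 -0.4 7.56
0.3 0.6 7.93
0.2 0.1 8.31
0.12 0.7 8.94
0.105 -0.7 9.19
0.09 5.9 9.44
0.075 14.7 9.69
0.06 21.6 9.94
0.045 4.0 10.19
0.03 1.7 10.44
0.015 0.3 10.69
0.0 5.8 10.94
-0.015 14.9 11.19
-0.03 24.2 11.44
```

View pics/top2.png

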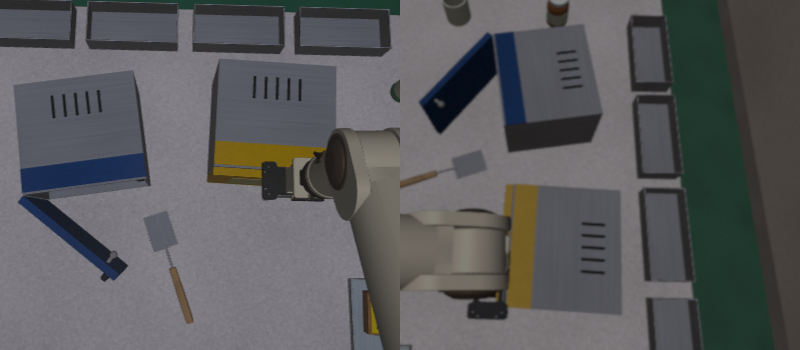

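The force rose to 21.6 N, dropped (the click), then built again at the hard stop, and the picture shows the door shut. I'll back off, look again and check.

```bash
python3 - <<'E'
from h import *; import cv2
P=pose(0,.05); manip.servo_line(P[0],P[1],vel=.08)
P=pose(0,.05,.33); manip.servo_line(P[0],P[1],vel=.2)
manip.move_pose(*pose(0,.12,.40)) if manip.solve_ik(*pose(0,.12,.40)) is not None else None
manip.sleep(.5)
print(manip.current_clock(),manip.current_tool_pos(),manip.current_force())
cv2.imwrite("pics/top3.png",np.hstack([viewer.get_image("top")[50:400,100:500],viewer.get_image("side")[50:400,150:550]])[:,:,::-1])
E
```

```text
14.3083 [ 0.42850667 -0.23990681  0.39968146] [ 0.22778672 -0.38204065 -0.09498782]
```

View pics/top3.png

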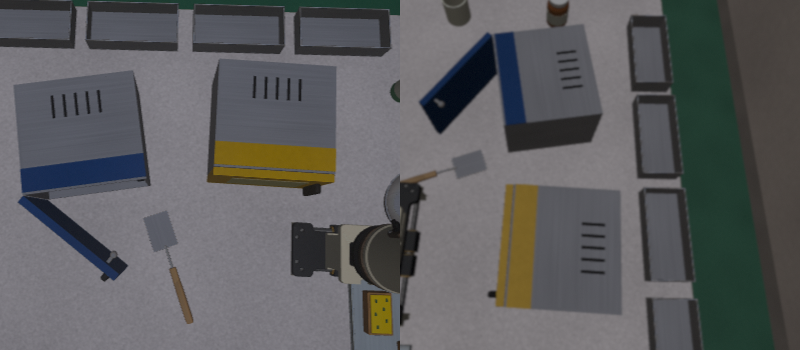

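The yellow door is flush and stays shut with the arm clear of it. The blue door is unmoved.

```bash
python3 -c "
from bench import manip
print(manip.hand_in())"
```

```text
the job is handed in; nothing more can be done
None
```

The yellow door is clicked shut and held by its catch, the blue door still stands open as it was, and the job is handed in at about 14 s of the 32 s allowed.

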